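# Centre-punch a steel bracket blank on the punching stand

### The job

Mark the steel bracket blank on the small punching stand for drilling: slide the blank along its channel until its end rests against the stop, swing the punch arm in over the blank until it meets its own stop, then press the spring punch straight down until its hidden spring snaps, and let it rise again. Do not set off the punch before the blank and the arm are both fully home, and leave the other things on the bench and on the stand where they are.

Things in the scene. Friction and masses are not known exactly. Their poses are not given: they have to be found in the camera images.
- stand: Grey punching stand, fixed to the bench. Origin on the bench surface straight under the place where the punch strikes; z up, +x points to the stand's column, +y along the blank's channel from the stop to the open end. Base plate 12 mm thick, x -50 to 120 mm, y -50 to 210 mm; its top is the bed. The column (34 mm foot) stands at x = 90 mm, y = 0.
- stop_face (a point): Middle of the face of the steel end stop, at bed height; stand frame (0, -18, 12) mm, axes as the stand's. The blank's end must touch this face. The stop is 7 mm high and 8 mm thick.
- mouth (a point): Middle of the channel's open mouth at bed height; stand frame (0, 60, 12) mm. From the stop to here two rails 6 mm high, inner faces 37 mm apart (x = +-18.5 mm), guide the blank; they flare out to y = 75 mm. Beyond that the bed is open.
- blank: Plain flat steel bracket blank 34 x 125 x 6 mm, 150 g, square at the end towards the stop and rounded, with a hole, at the other; lying flat on the bed between the rails, some way short of the stop. Origin at the centre of its underside; its y axis runs along its length and points away from the stop.
- blank_lead (a point): Middle of the blank's end nearest the stop, at its top edge. Home when at y = -18 mm in the stand's frame.
- blank_tail (a point): Middle of the blank's other end, at its top edge (6 mm above the bed); it lies free on the open bed, beyond the rails, so it can be pushed from there, towards the stand's -y.
- punch_arm (a joint): Angle of the punch arm about the column's vertical axis, rad. 0 = home, against its own stop, pointing along the stand's -x with the punch over the blank; it starts swung away by 0.6 to 1.2 towards the stand's -y; 1.5 = fully away. Light friction; stays where it is left. It is 90 mm from the column's axis to the punch's axis.
- bar_mid (a point): Middle of the arm's aluminium bar (18 mm wide, 41 to 57 mm above the bench), 45 mm from the column's axis. Its x axis runs along the bar from the punch to the column, its y axis across the bar; the arm is closed by pushing the bar's -y side towards its +y.
- punch (a joint): Travel of the spring punch down its sleeve in the arm, m: 0 = up, 0.016 = bottom. Pressing force grows to about 13 N near 0.010 m; then the hidden spring snaps and the force falls to about 5 N at the bottom, beyond which the travel ends hard. It rises by itself when released.
- punch_top (a point): Centre of the flat top of the punch's steel cap (28 mm across, 14 mm high; top 93 mm above the bench when up). It moves with the punch and the arm. Below the cap is a 13 mm shank, then the 29 mm sleeve, whose top is 64 mm above the bench.
- bench_lamp: Bench lamp on the right, an obstacle to keep the whole robot clear of; it does not move about. Its origin is a point on the bench surface, not under the shade: the shade (200 mm across) hangs 150 mm farther from the robot along world x, from 0.2 to 0.45 m above the bench; behind it the jointed arm rises to 0.6 m and comes down to the lamp's foot at the right rear.
- flux_jar: Small jar, 45 mm across, 46 mm high, beside the stand; bystander. Origin at the centre of its underside.
- solder_spool: Spool of wire, 42 mm across, 22 mm high, standing on the stand's base; bystander. Origin at the centre of its underside.
- cork: Cork, 41 mm across, 26 mm high, on the stand's base; bystander. Origin at the centre of its underside.
- film_can: Black can with grey lid, 33 mm across, 54 mm high; bystander. Origin at the centre of its underside.
- hammer: Small hammer lying flat, 58 x 178 x 25 mm; bystander. Origin at the centre of its underside.

How it is judged (in metres and radians):
On the way, in this order (a step that is already met when the one before it is completed fails the run):
1. The blank is against the stop and the punch arm is home, with the punch still up (y of blank_lead in the frame of stand below -0.0155 m and horizontal distance between blank_lead and stop_face below 0.0035 m and angle between blank's own z axis and vertical below 0.06 rad and value of joint punch_arm below 0.05 rad and z of blank_lead in the frame of stand below 0.0215 m and value of joint punch below 0.005 m), for 0.2 s.
2. The punch is pressed past its snap (travel over 14 mm) with blank and arm home (y of blank_lead in the frame of stand below -0.0155 m and horizontal distance between blank_lead and stop_face below 0.0035 m and angle between blank's own z axis and vertical below 0.06 rad and value of joint punch_arm below 0.05 rad and z of blank_lead in the frame of stand below 0.0215 m and value of joint punch above 0.014 m), for 0.02 s.
At the end, for the whole second after the job is handed in: The punch has been pressed past its snap with blank and arm home, and is up again (travel under 3 mm); the blank lies flat on the bed with its end within 2.5 mm of the stop, the arm is within 0.05 rad of its home stop, and both are at rest (y of blank_lead in the frame of stand below -0.0155 m and horizontal distance between blank_lead and stop_face below 0.0035 m and angle between blank's own z axis and vertical below 0.06 rad and value of joint punch_arm below 0.05 rad and z of blank_lead in the frame of stand below 0.0215 m and value of joint punch below 0.003 m and linear speed of blank below 0.01 m/s and velocity of joint punch_arm below 0.05 rad/s); the robot touches nothing.
It fails at once if The punch goes off (travel over 11 mm) before the blank and the arm are home (value of joint punch above 0.011 m and not (y of blank_lead in the frame of stand below -0.0155 m and horizontal distance between blank_lead and stop_face below 0.0035 m and angle between blank's own z axis and vertical below 0.06 rad and value of joint punch_arm below 0.05 rad and z of blank_lead in the frame of stand below 0.0215 m)).
It fails at once if A bystander is moved by more than 30 mm (distance of any of flux_jar, solder_spool, cork, film_can, hammer from where it was at the start of the episode above 0.03 m).
It also fails if it takes over 51 s, if anything falls off the work surface, if the arm or the gripper's body presses on something with over 40 N, if the wrist force passes 120 N, or if a joint passes its speed limit or range.

### The arm

A 7-joint arm with a two-finger parallel gripper is mounted at the origin on a cart in front of the work surface, level with it; the furniture and walls round the work are solid. World frame = base frame: x ahead of the robot, y to its left, z up, the work surface at z = 0. Lengths are in m, angles in degrees, forces in N, time in s.
With the tool pointing down it reaches from about 0.425 to 1.025 m from the base axis. Payload 9.4 kg.
Tool frame: the origin (TCP) lies midway between the tips of the shut fingers; the grasp point (between the pads) lies 19 mm behind it; y points along the fingers, z is the direction in which the jaws open and shut, and the axes are right-handed (so a half turn about y gives the same grasp; the last joint's range is limited). The gripper opens to 93 mm and grips with 3 to 60 N. Pads are 15 mm wide; open, the fingers measure 128 mm over their backs; the gripper's body (75 mm by 188 mm) begins 65 mm behind the grasp point.
Start: joints at [-68.566, 34.337, -0.143, 91.639, 0.103, 54.024, -4.572], TCP at [0.316, 0.653, 0.219] pointing down, gripper open.
Joint ranges: [-147.43, 147.43], [-19.82, 112.94], [-74.19, 73.91], [6.32, 146.72], [-59.91, 239.91], [6.04, 106.73], [-150.56, 150.56]. Speed limits (degrees/s): [127.2, 127.2, 172.46, 172.46, 180, 180, 180].

### API

Orientations are given as [roll, pitch, yaw] about the fixed x, y, z axes, in that order (R = Rz(yaw) Ry(pitch) Rx(roll)).
In Python, from rig import bot, imaging, order gives the robot as it stands. The module is installed in compiled form; this text tells all that it offers.
- The arm moves only by the tool servo_tool, never from a script. Its argument "rows" is a list of rows, each a list of 2 entries, a list of its own where there are three numbers: the shift along the tool's x, y, z in cm, then the turn about the tool's y in rad. In form: [[[tx, ty, tz], spin], ...]. A call has 1 to 20 rows; each row shifts and turns the commanded pose from where the row before left it, along the tool's axes as they then stand; what a row does not reach is not made up. A row lasts 1/8 s, in which the tool goes at most 62.5 mm and 10.7 degrees, less where a joint would pass 70% of its speed; a pose out of reach is approached as far as the arm can. A call is refused whole if a number of a shift passes 6.25 or a number of a turn 0.188, either way. A call with a gripper value outside its range is refused whole. "jaw" is the closure, from -1 (fully open) to 1 (shut), set as the call begins (left out, the last holds). The fingers move at their own pace and stop on an object; "force" is the grip in N (left out, the last holds). Time passes only in rows, so rows that do not move let the fingers close. It gives the time, the measured TCP pose, the force and the opening at its end, in the units of the state.
- bot.read_state(): the state, without advancing time (a new reading comes with each control period).
- imaging.read_camera(name): name is "scene" or "top"; returns a dict with "image" (480x640x3 uint8, red, green, blue), "mtx" (3x3 intrinsics, pixels), "dist_coeffs" ([k1, k2, p1, p2, k3] as OpenCV has them; the pictures are not rectified), "world_from_camera" (4x4, takes a point from camera to world coordinates). Camera axes: x right, y down, z forward; pixel columns grow to the right and rows downward; lengths in m; the calibration is good to about 2 mm. A picture is of the moment at which its call begins. There is no depth.
- order.finish_job(): hands the job in, once; it reports no verdict.
The state is a dict: "clock": time; "qpos": joint angles; "qvel": joint speeds; "joint_torque": joint torques, N m; "ee_pos": TCP position; "eef_rot": TCP orientation; "force": force on the tool from outside, world axes, zero at the start; "torque": the same for the moment, N m; "gripper_width": finger opening in m.
Only numpy, scipy, OpenCV 4.12 (cv2) and the standard library are available. Lean on these libraries where they do the work, as an engineer would, in place of code of your own. Each camera call takes 0.05 s, during which the arm holds its last target.

## Working session

There is one attempt and no reset: what is moved stays moved. The work goes in short steps, Python scripts to look and compute and a tool call to move; the robot and the scene stay as the last step left them, time stands still between calls to the robot, and variables do not carry over. Pictures are saved under pics/ and viewed, and the job is handed in when it is done.

Besides the shell and the picture viewer there is one more tool, called after "Emit:" as name(argument=value, ...) on one line, values as JSON. servo_tool: Moves the arm, as the interface text tells. Its arguments: {"type":"object","properties":{"rows":{"type":"array","items":{"type":"array"}},"jaw":{"type":"number"},"force":{"type":"number"}},"required":["rows"]}

```bash
mkdir -p pics; python3 - <<'E'
from rig import bot, imaging
import cv2,numpy as np
s=bot.read_state()
for k in s: print(k,s[k])
for n in("scene","top"):
    c=imaging.read_camera(n); cv2.imwrite(f"pics/{n}0.png",c["image"][:,:,::-1])
    print(n,c["mtx"],c["dist_coeffs"],c["world_from_camera"])
    np.savez(f"{n}0.npz",**c)
E
```

```text
clock 0.0
qpos [-68.56732086  34.38408111  -0.14606769  91.67960686   0.10309968
  54.02557414  -4.57386626]
qvel [-0.00148371  0.04838784  0.03524141 -0.02579949 -0.02461805 -0.05713046
  0.09021983]
joint_torque [-4.36445589e-04 -7.65065789e+01  1.49692744e+00 -2.52364880e+01
 -5.24265063e-02  1.66188483e-02  1.69201362e-04]
ee_pos [0.31565323 0.65213524 0.21777364]
eef_rot [-9.00887803e+01 -7.95728802e-03 -2.58253015e+01]
force [-0.54454833  0.28712637  0.31391415]
torque [-0.01094148 -0.02255142 -0.0206741 ]
gripper_width 0.09275450957807281
scene [[483.27292645   0.         320.22017108]
 [  0.         483.27292645 232.7437892 ]
 [  0.           0.           1.        ]] [0.01667467 0.         0.         0.         0.        ] [[-0.99212385 -0.10922391  0.0613222   0.53594371]
 [-0.12505625  0.83572311 -0.53472218  0.4797863 ]
 [ 0.00715607 -0.53817935 -0.84279996  0.87939753]
 [ 0.          0.          0.          1.        ]]
top [[539.60568048   0.         312.26199313]
 [  0.         539.60568048 251.89695062]
 [  0.           0.           1.        ]] [-0.11273821  0.          0.          0.          0.        ] [[ 0.03625231 -0.97688875  0.21065171  0.30222044]
 [-0.99933921 -0.03599251  0.00506844 -0.04643755]
 [ 0.00263058 -0.21069626 -0.97754804  1.38664635]
 [ 0.          0.          0.          1.        ]]
```

View pics/scene0.png

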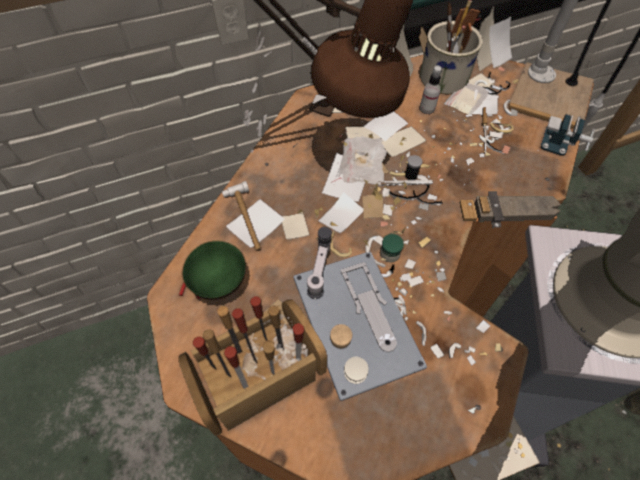

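View pics/top0.png

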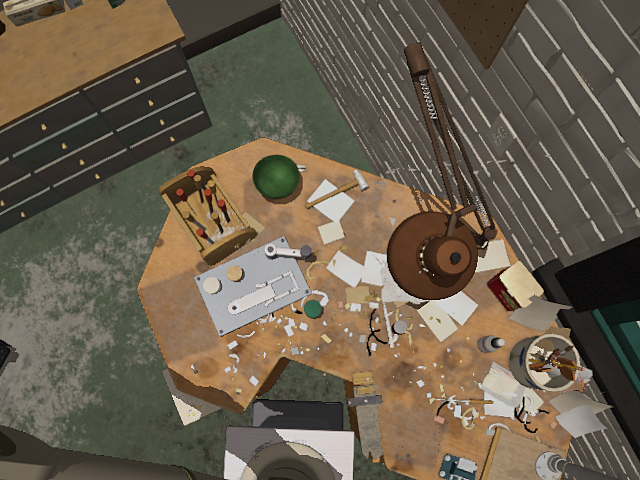

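```bash
cat > h.py <<'E'
import numpy as np,cv2
def ray(c,px):
    p=cv2.undistortPoints(np.array(px,float).reshape(-1,1,2),c["mtx"],c["dist_coeffs"]).reshape(-1,2)
    T=c["world_from_camera"]; d=np.c_[p,np.ones(len(p))]@T[:3,:3].T
    return T[:3,3],d
def onz(c,px,z):
    o,d=ray(c,px); z=np.broadcast_to(np.asarray(z,float),(len(d),)); return o+d*((z-o[2])/d[:,2])[:,None]
def proj(c,P):
    T=np.linalg.inv(c["world_from_camera"]); r,_=cv2.Rodrigues(T[:3,:3])
    return cv2.projectPoints(np.array(P,float).reshape(-1,1,3),r,T[:3,3],c["mtx"],c["dist_coeffs"])[0].reshape(-1,2)
def crop(img,x0,y0,x1,y1,k,fn):
    z=cv2.resize(img[y0:y1,x0:x1,::-1],None,fx=k,fy=k,interpolation=cv2.INTER_CUBIC)
    for x in range((x0//10+1)*10,x1,10):
        cv2.putText(z,str(x),((x-x0)*k,8),0,.3,(0,255,255)); cv2.line(z,((x-x0)*k,10),((x-x0)*k,16),(0,255,255))
    for y in range((y0//10+1)*10,y1,10):
        cv2.putText(z,str(y),(0,(y-y0)*k),0,.3,(0,255,255)); cv2.line(z,(20,(y-y0)*k),(26,(y-y0)*k),(0,255,255))
    cv2.imwrite(fn,z)
E
python3 - <<'E'
from h import *
s=np.load("scene0.npz");t=np.load("top0.npz")
crop(s["image"],280,220,435,400,3,"pics/sc.png") if 0 else crop(s["image"],285,222,435,402,3,"pics/sc.png")
crop(t["image"],190,225,340,345,5,"pics/tc.png")
E
```

```text
(no output)
```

View pics/sc.png

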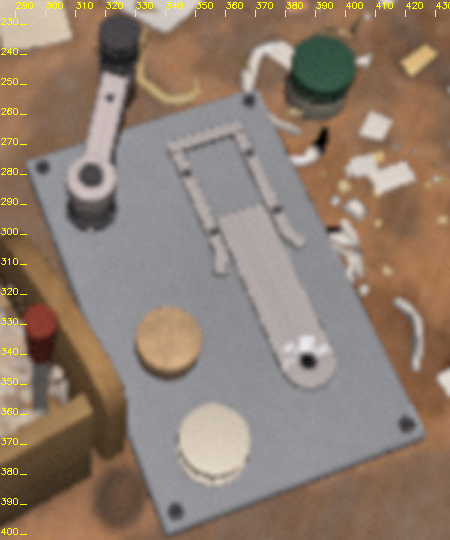

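View pics/tc.png

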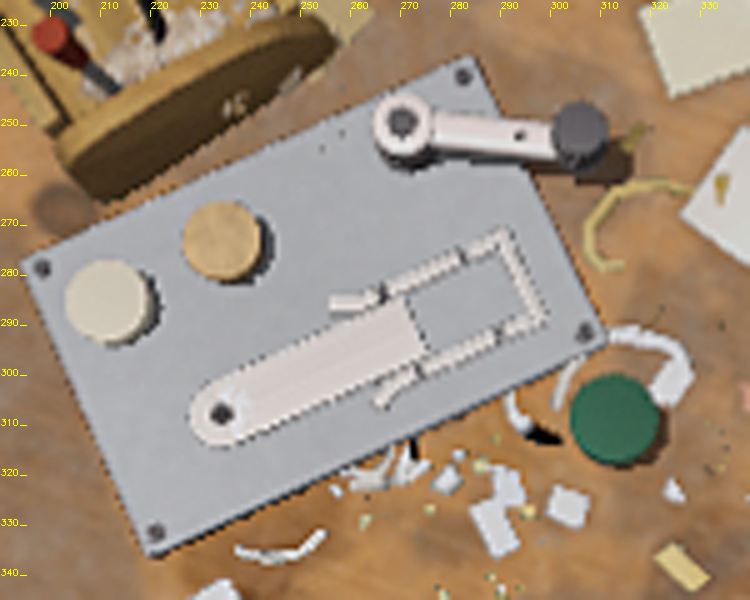

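```bash
cat >> h.py <<'E'
def fit2(A,B):
    a=A.mean(0);b=B.mean(0);H=(A-a).T@(B-b);th=np.arctan2(H[0,1]-H[1,0],H[0,0]+H[1,1])
    R=np.array([[np.cos(th),-np.sin(th)],[np.sin(th),np.cos(th)]]);return th,b-R@a,R
E
python3 - <<'E'
from h import *
s=np.load("scene0.npz");t=np.load("top0.npz")
C=np.array([[.12,.21],[.12,-.05],[-.05,-.05],[-.05,.21]])
W=[]
for n,c,p in(("top",t,[(194,277.5),(284.5,236),(309.5,294),(220,336)]),("sc",s,[(340.5,399),(294.5,276),(369,252.5),(427,366)])):
    w=onz(c,p,.012)[:,:2];th,o,R=fit2(C,w);W.append(w)
    print(n,w.round(4).tolist(),np.degrees(th),o,(w-(C@R.T+o)).round(4).tolist())
th,o,R=fit2(np.r_[C,C],np.r_[W[0],W[1]]);print(np.degrees(th),o)
f=lambda c,p,z:((onz(c,p,z)[:,:2]-o)@R*1000).round(1).tolist()
# blank lead mid, tail mid; cap top; column top ; bystanders
print("top blank lead,tail",f(t,[(272,290),(228,308.5)],.018)); print("sc",f(s,[(365,291),(389,351)],.018))
print("cap top",f(t,[(304.5,250.5)],.093),"sc",f(s,[(324.5,233.5)],.093))
print("col",f(t,[(268.5,249)],.07),f(s,[(315,280)],.07))
print("stopface",f(t,[(292,281)],.019),f(s,[(355,267)],.018))
print("cork",f(t,[(233,273)],.038),f(s,[(341,334)],.038),"spool",f(t,[(210,285)],.034),f(s,[(356,367)],.034),"jar",f(t,[(311.5,308)],.046),f(s,[(392,243)],.046))
np.savez("stand.npz",th=th,o=o,R=R)
print(onz(t,[(193.5,193)],.1),onz(t,[(232,240)],.1))
E
```

```text
top [[0.5193, 0.2647], [0.6384, 0.035], [0.4878, -0.0362], [0.3719, 0.1865]] 27.20466981553142 [0.50978088 0.02533875] [[-0.0012, -0.0023], [-0.001, -0.0007], [-0.0004, 0.0058], [0.0026, -0.0027]]
sc [[0.521, 0.2661], [0.6375, 0.0387], [0.4925, -0.0354], [0.3716, 0.1884]] 27.612803556399697 [0.51169769 0.0273546 ] [[0.0003, -0.0029], [-0.0037, 0.0], [0.0019, 0.0048], [0.0015, -0.0019]]
27.408553259157028 [0.51073904 0.0263461 ]
top blank lead,tail [[0.4, 37.7], [4.9, 159.0]]
sc [[-0.6, 34.4], [5.6, 160.7]]
cap top [[43.3, -75.3]] sc [[45.1, -73.9]]
col [[89.9, 2.6]] [[92.4, 3.0]]
stopface [[-0.5, -18.4]] [[-2.6, -21.9]]
cork [[79.1, 109.4]] [[79.8, 107.1]] spool [[76.6, 175.2]] [[76.6, 171.3]] jar [[-87.2, -32.6]] [[-86.3, -33.8]]
[[0.71986475 0.26411349 0.1       ]] [[0.60209357 0.15832097 0.1       ]]
```

```bash
cat >> h.py <<'E'
def sw(x,y,z):
    d=np.load("stand.npz");p=d["R"]@np.array([x,y])/1000+d["o"];return np.r_[p,z/1000]
def where():
    from rig import bot
    from scipy.spatial.transform import Rotation as Ro
    d=np.load("stand.npz");s=bot.read_state();p=s["ee_pos"];q=d["R"].T@(p[:2]-d["o"])*1000
    print("t",round(s["clock"],2),"stand mm",q.round(1),"z",round(p[2]*1000,1),"rot",np.round(s["eef_rot"],2),"F",np.round(s["force"],1),"w",round(s["gripper_width"],4),"q",np.round(s["qpos"],1))
    return s,d,Ro.from_euler("xyz",s["eef_rot"],degrees=True).as_matrix()
def go(x,y,z):
    s,d,R=where();v=R.T@(sw(x,y,z)-s["ee_pos"])*100
    yaw=s["eef_rot"][2];spin=np.radians(yaw-(np.degrees(d["th"])-90))
    print("delta tool cm",v.round(2),"spin",round(float(spin),3))
E
python3 - <<'E'
from h import *
s=np.load("scene0.npz");t=np.load("top0.npz")
C=np.array([[.12,.21],[.12,-.05],[-.05,-.05],[-.05,.21]])
W=[]
for n,c,p in(("top",t,[(194.2,277.2),(284.8,236.2),(311,293.8),(220.2,336.1)]),("sc",s,[(340,399.3),(294,275.3),(371.3,252.3),(426.7,367.4)])):
    w=onz(c,p,.012)[:,:2];th,o,R=fit2(C,w);W.append(w)
    print(n,np.degrees(th),o,(w-(C@R.T+o)).round(4).tolist())
th,o,R=fit2(np.r_[C,C],np.r_[W[0],W[1]]);print(np.degrees(th),o)
np.savez("stand.npz",th=th,o=o,R=R)
f=lambda c,p,z:((onz(c,p,z)[:,:2]-o)@R*1000).round(1).tolist()
print("top blank lead,tail",f(t,[(272,290),(228,308.5)],.018)); print("sc",f(s,[(365,291),(389,351)],.018))
print("cap top",f(t,[(304.5,250.5)],.093),"sc",f(s,[(324.5,233.5)],.093))
print("col",f(t,[(268.5,249)],.07),f(s,[(315,280)],.07))
print("lamp rim in top at z.2",onz(t,[(388,255),(430,298),(432,212),(478,255)],.2).round(3).tolist())
print("rack handles z.12",onz(t,[(232,240),(212,263),(164,180)],.1).round(3).tolist())
go(4,185,60)
E
```

```text
top 27.187300451990083 [0.50993529 0.02393098] [[-0.0006, -0.0014], [-0.0016, -0.0001], [0.0001, 0.0033], [0.0021, -0.0019]]
sc 26.815337493143897 [0.509953   0.02745829] [[-0.0005, -0.0023], [-0.0009, 0.0003], [-0.0001, 0.0033], [0.0015, -0.0013]]
27.001234064509827 [0.50994404 0.02569417]
top blank lead,tail [[1.1, 37.9], [4.8, 159.2]]
sc [[0.2, 34.6], [5.5, 160.9]]
cap top [[44.8, -74.7]] sc [[46.6, -73.3]]
col [[90.8, 3.4]] [[93.4, 3.9]]
lamp rim in top at z.2 [[0.557, -0.211, 0.2], [0.463, -0.306, 0.2], [0.662, -0.312, 0.2], [0.565, -0.417, 0.2]]
rack handles z.12 [[0.602, 0.158, 0.1], [0.543, 0.203, 0.1], [0.752, 0.343, 0.1]]
t 0.1 stand mm [111.3 646.4] z 217.9 rot [-9.008e+01 -1.000e-02 -2.583e+01] F [0.7 0.1 0.4] w 0.0929 q [-68.6  34.4  -0.1  91.7   0.1  54.   -4.6]
delta tool cm [ 30.28  15.84 -36.41] spin 0.649
```

Emit:
servo_tool(rows=[[[1.5, 0, -1.8], 0], [[3, 0.5, -3.6], 0], [[3, 0.5, -3.6], 0], [[3, 0.5, -3.6], 0], [[3, 0.5, -3.6], 0], [[3, 0.5, -3.6], 0], [[3, 0.5, -3.6], 0], [[3, 0.5, -3.6], 0], [[3, 0.5, -3.6], 0], [[3, 0.5, -3.6], 0], [[1.5, 0.5, -1.8], 0], [[0, 0, 0], 0.162], [[0, 0, 0], 0.162], [[0, 0, 0], 0.162], [[0, 0, 0], 0.163], [[0, 0, 0], 0]], jaw=1, force=40)

```text
clock: 2.1
ee_pos: [0.4289, 0.1979, 0.1685]
eef_rot: [-90.0, -0.0, -62.9]
force: [-0.3, 1.1, -0.6]
gripper_width: 0.0004
```

```bash
python3 -c "
from h import *
go(4,178,14.5)"
```

```text
t 2.1 stand mm [  5.9 190.2] z 168.5 rot [-9.002e+01 -2.000e-02 -6.293e+01] F [-0.3  1.1 -0.6] w 0.0004 q [-39.2  21.8  10.1 127.4  -7.2  31.3   3.3]
delta tool cm [ 1.22 15.4  -0.19] spin 0.001
```

Emit:
servo_tool(rows=[[[0, 3, -0.1], 0], [[0, 5, -0.1], 0], [[0, 4, 0], 0], [[0, 2, 0], 0], [[0, 1, 0], 0], [[0, 0, 0], 0]])

```text
clock: 2.85
ee_pos: [0.4272, 0.1968, 0.0184]
eef_rot: [-90.0, 0.0, -62.9]
force: [-0.6, 0.6, -0.3]
gripper_width: 0.0008
```

```bash
python3 - <<'E'
from h import *
go(4,178,14.5)
from rig import imaging
s=imaging.read_camera("scene");t=imaging.read_camera("top")
crop(s["image"],285,222,435,402,3,"pics/sc1.png")
crop(t["image"],190,225,340,345,5,"pics/tc1.png")
E
```

```text
t 2.85 stand mm [  4.  190.1] z 18.4 rot [-9.004e+01  1.000e-02 -6.293e+01] F [-0.6  0.6 -0.3] w 0.0008 q [-33.7  38.    3.  133.1 -11.7   9.2   7.3]
delta tool cm [1.21 0.39 0.  ] spin 0.001
```

View pics/sc1.png

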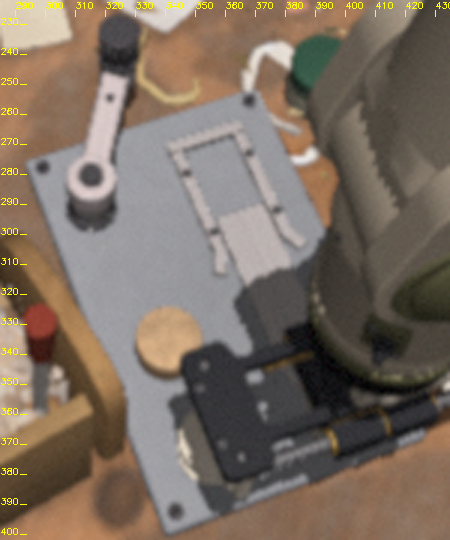

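View pics/tc1.png

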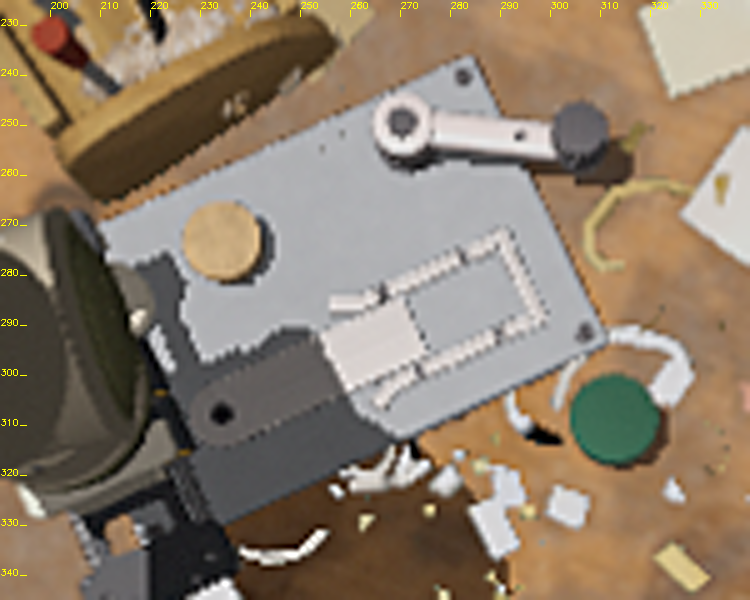

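Emit:
servo_tool(rows=[[[0.5, 0.2, 0], 0], [[0.5, 0.2, 0], 0], [[0.4, 0, 0], 0], [[0.4, 0, 0], 0], [[0.4, 0, 0], 0], [[0.4, 0, 0], 0], [[0.4, 0, -0.05], 0], [[0.4, 0, -0.05], 0], [[0.4, 0, -0.05], 0], [[0.4, 0, -0.05], 0], [[0.4, 0, -0.05], 0], [[0.4, 0, -0.05], 0], [[0.4, 0, -0.05], 0], [[0.4, 0, 0], 0], [[0.4, 0, 0], 0], [[0.4, 0, 0], 0], [[0, 0, 0], 0]])

```text
clock: 5.08
ee_pos: [0.4544, 0.136, 0.0146]
eef_rot: [-90.0, -0.0, -63.1]
force: [-0.2, -0.2, -0.6]
gripper_width: 0.0006
```

```bash
python3 - <<'E'
from h import *
go(0,114.5,14.5)
from rig import imaging
t=imaging.read_camera("scene")
crop(t["image"],285,222,435,402,3,"pics/sc2.png")
E
```

```text
t 5.08 stand mm [  0.6 123.5] z 14.6 rot [-8.999e+01 -2.000e-02 -6.306e+01] F [-0.2 -0.2 -0.6] w 0.0006 q [-25.   38.5   2.2 132.7  -8.5   8.9  12. ]
delta tool cm [ 0.9   0.01 -0.06] spin -0.001
```

View pics/sc2.png

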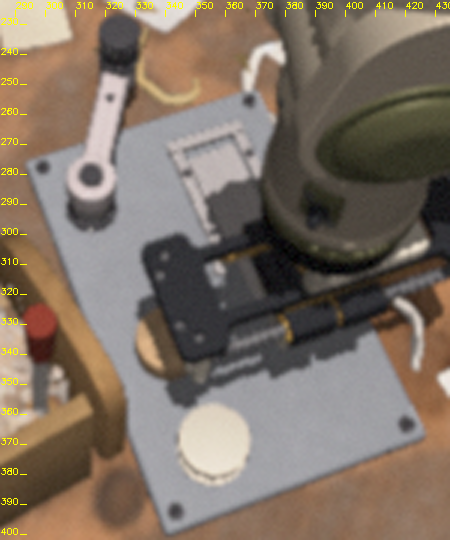

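Emit:
servo_tool(rows=[[[0.2, 0, 0], 0], [[0.2, 0, 0], 0], [[0.2, 0, 0], 0], [[0.15, 0, 0], 0], [[0, 0, 0], 0]])

```text
clock: 5.75
ee_pos: [0.4576, 0.1296, 0.0146]
eef_rot: [-90.0, -0.0, -63.0]
force: [-0.4, 0.7, -0.3]
gripper_width: 0.0004
```

Emit:
servo_tool(rows=[[[0.1, 0, 0], 0], [[0.1, 0, 0], 0], [[0, 0, 0], 0]])

```text
clock: 6.12
ee_pos: [0.4579, 0.129, 0.0146]
eef_rot: [-90.0, 0.1, -62.9]
force: [-2.9, 5.5, 0.8]
gripper_width: 0.0002
```

Emit:
servo_tool(rows=[[[0.1, 0, 0], 0], [[0.1, 0, 0], 0], [[0, 0, 0], 0]])

```text
clock: 6.5
ee_pos: [0.4582, 0.1286, 0.0146]
eef_rot: [-90.0, 0.1, -62.8]
force: [-5.5, 10.1, 2.6]
gripper_width: 0.0005
```

```bash
python3 - <<'E'
from h import *
go(0,114.5,14.5)
from rig import imaging
t=imaging.read_camera("scene")
crop(t["image"],325,247,395,307,8,"pics/sc3.png")
E
```

```text
t 6.5 stand mm [  0.6 115.2] z 14.6 rot [-90.03   0.15 -62.82] F [-5.5 10.1  2.6] w 0.0005 q [-23.7  38.5   1.8 132.4  -8.    9.2  12.9]
delta tool cm [ 0.07  0.01 -0.06] spin 0.003
```

View pics/sc3.png

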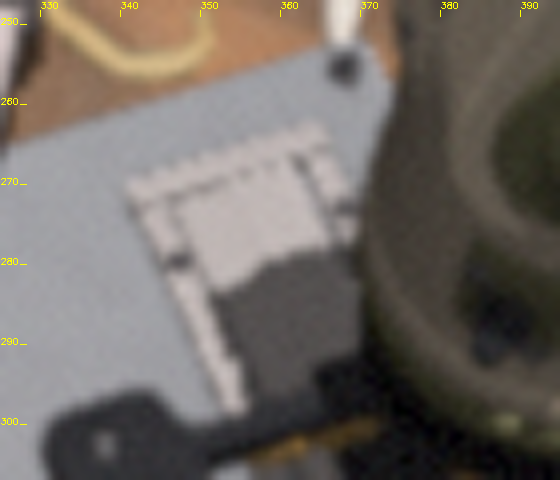

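Emit:
servo_tool(rows=[[[-0.5, 0, 0], 0], [[-1, 0, 0], 0], [[0, -3, 0], 0], [[0, -5, 0], 0], [[0, -5, 0], 0], [[0, -2, 0], 0], [[2, 0, 1], 0], [[4, 0, 2], 0], [[4, 0, 2], 0], [[4, 0, 2], 0], [[4, 0, 2], 0], [[1, 0, 0.5], 0], [[0, 0, 0], 0]])

```text
clock: 8.18
ee_pos: [0.6229, 0.0134, 0.1642]
eef_rot: [-90.0, 0.0, -63.1]
force: [0.2, 0.0, -0.9]
gripper_width: 0.0005
```

```bash
python3 - <<'E'
from h import *
go(95,-62,44)
from rig import imaging
for n in("scene","top"):
    t=imaging.read_camera(n); cv2.imwrite(f"pics/{n}4.png",t["image"][:,:,::-1]); np.savez(n+"4.npz",**t)
for th in(1.03,.9,.75,.6,.45,.3,.15,0):
    S,C=np.sin(th),np.cos(th);d=9+17.5*S+7.5*C;print(th,90-48*C+S*d,1-48*S-C*d)
E
```

```text
t 8.18 stand mm [ 95.1 -62.2] z 164.2 rot [-9.005e+01  2.000e-02 -6.306e+01] F [ 0.2  0.  -0.9] w 0.0005 q [-11.7  31.1   7.8 108.7  -6.2  40.6  26.6]
delta tool cm [-0.02 12.02 -0.  ] spin -0.001
1.03 89.176366154816 -54.49519872894383
0.9 81.6026106540132 -53.61334029164031
0.75 72.88533881943941 -51.04720594002379
0.6 64.54018896559697 -46.795042838649564
0.45 56.941617582807325 -40.91751739876861
0.3 50.44925302669466 -33.5686285199926
0.15 45.382937946463336 -24.990283702664886
0 42.0 -15.5
```

View pics/scene4.png

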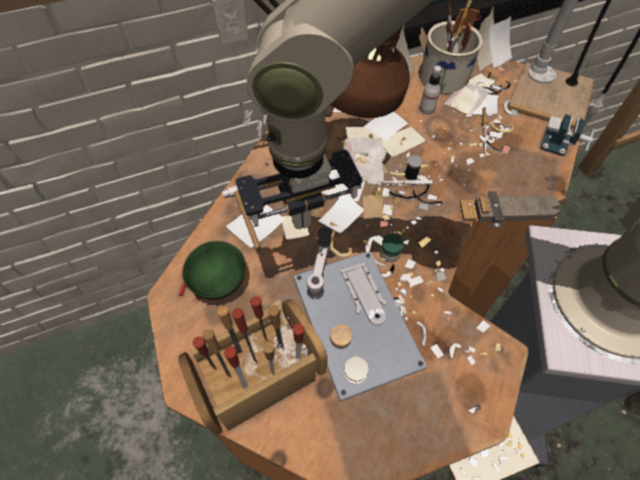

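View pics/top4.png

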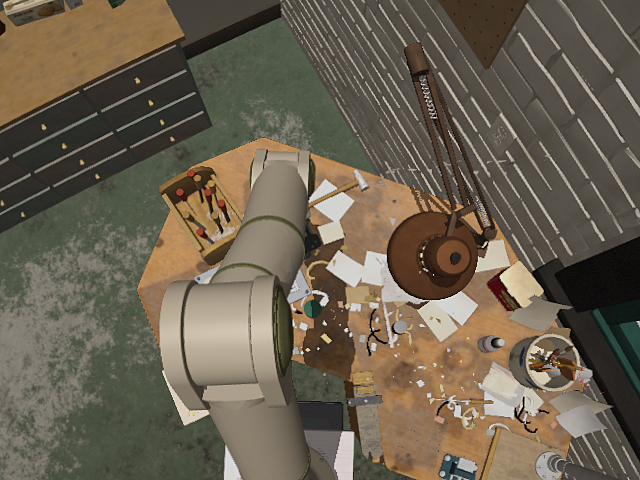

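Emit:
servo_tool(rows=[[[0, 2, 0], 0], [[0, 4, 0], 0], [[0, 3.5, 0], 0], [[0, 1.5, 0], 0], [[0, 1, 0], 0], [[0, 0, 0], 0]])

```text
clock: 9.02
ee_pos: [0.6234, 0.0137, 0.0449]
eef_rot: [-90.0, 0.0, -63.0]
force: [0.7, 0.1, 0.7]
gripper_width: 0.0006
```

```bash
python3 - <<'E'
from h import *
go(89,-54.5,44)
from rig import imaging
t=imaging.read_camera("scene")
crop(t["image"],280,210,420,350,4,"pics/sc5.png")
E
```

```text
t 9.03 stand mm [ 95.6 -62.2] z 44.9 rot [-90.     0.   -62.99] F [0.7 0.1 0.7] w 0.0006 q [-10.1  40.5   5.5 112.7  -7.8  27.2  28.1]
delta tool cm [-0.77  0.09 -0.66] spin 0.0
```

View pics/sc5.png

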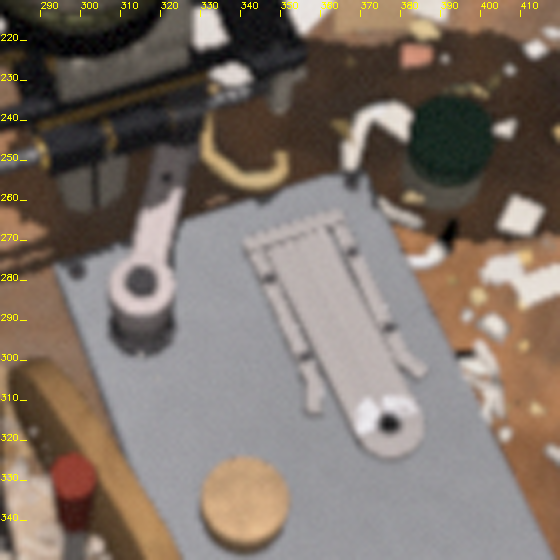

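Emit:
servo_tool(rows=[[[-0.4, 0, -0.33], 0], [[-0.37, 0, -0.33], 0], [[-0.05, 0, -0.37], 0], [[-0.05, 0, -0.37], 0], [[-0.13, 0, -0.43], 0], [[-0.13, 0, -0.43], 0], [[-0.21, 0, -0.42], 0], [[-0.21, 0, -0.42], 0], [[-0.3, 0, -0.38], 0], [[-0.3, 0, -0.38], 0], [[-0.37, 0, -0.33], 0], [[-0.37, 0, -0.33], 0], [[0, 0, 0], 0]])

```text
clock: 10.7
ee_pos: [0.569, 0.0188, 0.0445]
eef_rot: [-90.1, 0.0, -63.0]
force: [0.8, -0.4, -0.1]
gripper_width: 0.0005
```

```bash
python3 - <<'E'
from h import *
go(45.4,-25,44)
from rig import imaging
t=imaging.read_camera("scene")
crop(t["image"],280,210,420,350,4,"pics/sc6.png")
E
```

```text
t 10.7 stand mm [ 49.5 -33. ] z 44.5 rot [-9.008e+01  3.000e-02 -6.299e+01] F [ 0.8 -0.4 -0.1] w 0.0005 q [-11.   38.2   5.  119.8  -8.2  22.3  27.5]
delta tool cm [-0.8   0.05 -0.41] spin 0.0
```

View pics/sc6.png

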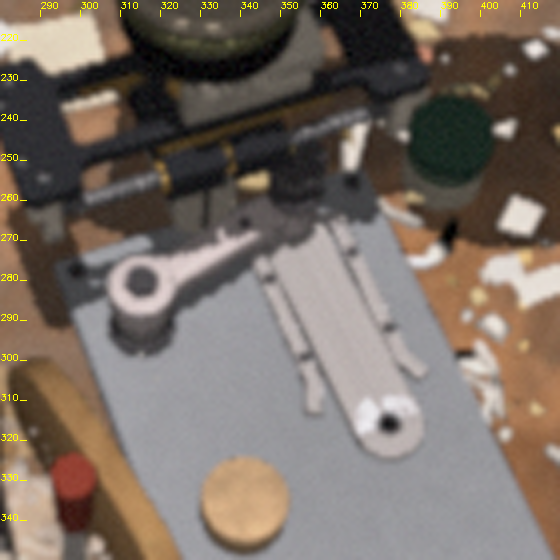

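Emit:
servo_tool(rows=[[[-0.27, 0, -0.14], 0], [[-0.27, 0, -0.14], 0], [[-0.27, 0, -0.13], 0], [[-0.2, 0, -0.1], 0], [[-0.2, 0, -0.1], 0], [[-0.2, 0, -0.05], 0], [[-0.15, 0, 0], 0], [[0, 0, 0], 0]])

```text
clock: 11.75
ee_pos: [0.5571, 0.0291, 0.0447]
eef_rot: [-90.0, -0.0, -63.0]
force: [3.0, -3.2, 0.7]
gripper_width: 0.0006
```

Emit:
servo_tool(rows=[[[-0.1, 0, 0], 0], [[-0.1, 0, 0], 0], [[0, 0, 0], 0]])

```text
clock: 12.12
ee_pos: [0.5571, 0.0292, 0.0447]
eef_rot: [-90.0, -0.1, -63.1]
force: [4.5, -8.7, -0.6]
gripper_width: 0.0006
```

```bash
python3 - <<'E'
from h import *
go(45,-16,44)
from rig import imaging
t=imaging.read_camera("scene")
crop(t["image"],280,210,420,350,4,"pics/sc7.png")
E
```

```text
t 12.12 stand mm [ 43.6 -18.2] z 44.7 rot [-89.96  -0.14 -63.12] F [ 4.5 -8.7 -0.6] w 0.0006 q [-12.4  37.7   5.2 121.5  -8.5  21.   26.5]
delta tool cm [-0.22  0.07  0.14] spin -0.002
```

View pics/sc7.png

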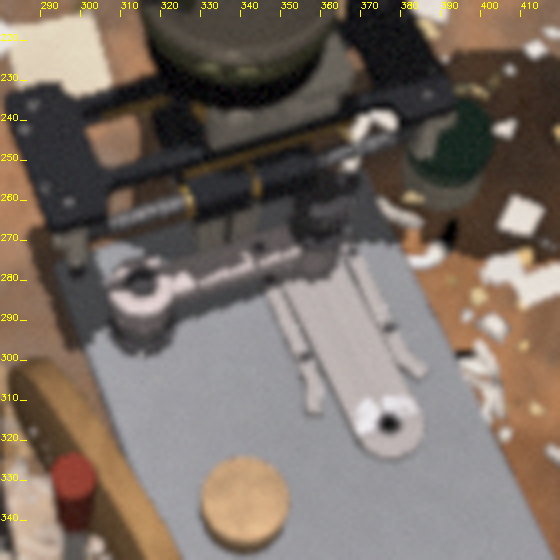

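Emit:
servo_tool(rows=[[[0.3, 0, 0], 0], [[0.7, 0, 0], 0], [[1, 0, 0], 0], [[0, -3, 0], 0], [[0, -5, 0], 0], [[0, -4, 0], 0], [[5, 0, 3], 0], [[5, 0, 3], 0], [[0, 0, 0], 0]])

```text
clock: 13.3
ee_pos: [0.6668, -0.0522, 0.1645]
eef_rot: [-89.9, -0.1, -63.2]
force: [-0.6, 0.4, 0.1]
gripper_width: 0.0007
```

```bash
python3 - <<'E'
from h import *
go(0,0,110)
from rig import imaging
t=imaging.read_camera("scene"); np.savez("scene8.npz",**t)
crop(t["image"],280,210,420,350,4,"pics/sc8.png")
E
```

```text
t 13.3 stand mm [ 104.4 -140.6] z 164.5 rot [-89.94  -0.14 -63.23] F [-0.6  0.4  0.1] w 0.0007 q [ -5.7  33.9   8.1 102.7  -6.4  43.7  32.5]
delta tool cm [-14.03   5.41 -10.51] spin -0.004
```

View pics/sc8.png

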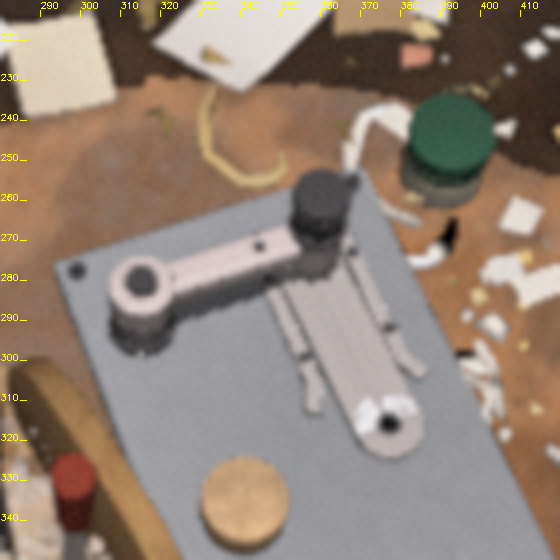

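```bash
python3 - <<'E'
from h import *
s=np.load("scene8.npz");d=np.load("stand.npz");o,R=d["o"],d["R"]
f=lambda p,z:((onz(s,p,z)[:,:2]-o)@R*1000).round(1).tolist()
g=s["image"];m=(g.max(2)<85).astype(np.uint8)
print("cap",f([(357.5,258.5)],.093),"col",f([(313,280)],.07),"colpx expected",proj(s,[sw(90,0,70),sw(0,0,93),sw(0,107,18),sw(0,-18,19)]).round(1))
print("tail",f([(379,323.5)],.018), "old tail px gives",f([(389,351)],.018))
E
```

```text
cap [[7.5, -0.7]] col [[96.9, 2.6]] colpx expected [[316.  277.7]
 [361.4 257.6]
 [379.9 323.8]
 [355.1 268.5]]
tail [[1.4, 105.9]] old tail px gives [[5.5, 160.9]]
```

Emit:
servo_tool(rows=[[[-2, 0, -1.5], 0], [[-4, 0, -3], 0], [[-4, 0, -3], 0], [[-3, 0, -2], 0], [[-1, 2, -1], 0], [[0, 2, 0], 0], [[0, 1.4, 0], -0.004], [[0, 0, 0], 0]])

```text
clock: 14.35
ee_pos: [0.5061, 0.0289, 0.1099]
eef_rot: [-90.1, 0.0, -62.8]
force: [0.3, -0.6, 0.6]
gripper_width: 0.0004
```

```bash
python3 - <<'E'
from h import *
go(1,0,93)
from rig import imaging
t=imaging.read_camera("scene")
crop(t["image"],280,210,420,350,4,"pics/sc9.png")
E
```

```text
t 14.35 stand mm [-2.   4.6] z 109.9 rot [-9.011e+01  5.000e-02 -6.276e+01] F [ 0.3 -0.6  0.6] w 0.0004 q [-14.2  29.3   6.4 125.8  -7.3  25.4  25.3]
delta tool cm [0.46 1.69 0.3 ] spin 0.004
```

View pics/sc9.png

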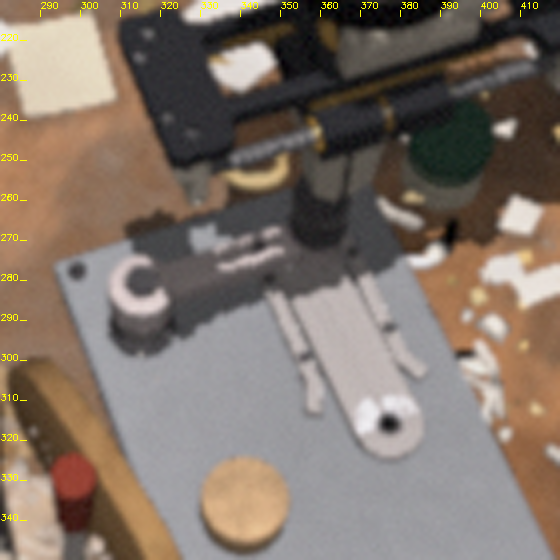

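Emit:
servo_tool(rows=[[[0.5, 0, 0.25], 0.004], [[0, 0.8, 0], 0], [[0, 0.5, 0], 0], [[0, 0.3, 0], 0], [[0, 0.2, 0], 0], [[0, 0.2, 0], 0], [[0, 0, 0], 0]])

```text
clock: 15.28
ee_pos: [0.5113, 0.0254, 0.0906]
eef_rot: [-90.0, 0.0, -63.0]
force: [-0.9, -0.0, 1.0]
gripper_width: 0.0003
```

```bash
python3 - <<'E'
from h import *
go(0,0,77)
from rig import imaging
t=imaging.read_camera("scene")
crop(t["image"],280,210,420,350,4,"pics/sc10.png")
E
```

```text
t 15.28 stand mm [ 1.1 -0.8] z 90.6 rot [-9.002e+01  1.000e-02 -6.302e+01] F [-0.9 -0.   1. ] w 0.0003 q [-13.3  31.4   5.8 125.9  -7.8  23.   25.8]
delta tool cm [-0.08  1.36 -0.11] spin -0.0
```

View pics/sc10.png

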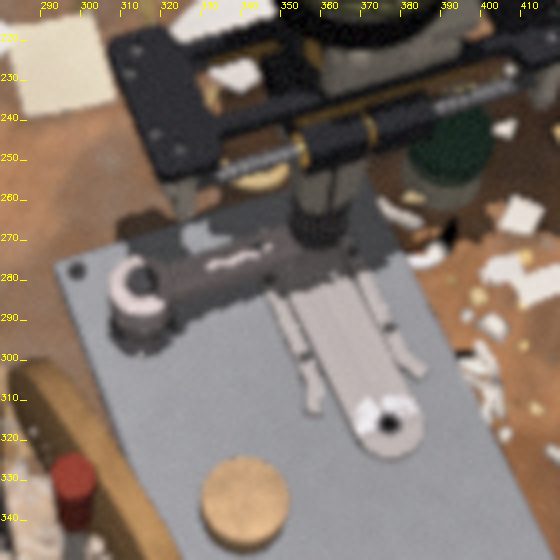

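Fingertips sit on the cap (px 358,265), centred. Press in steps.

Emit:
servo_tool(rows=[[[0, 0.15, 0], 0], [[0, 0.15, 0], 0], [[0, 0.1, 0], 0], [[0, 0, 0], 0]])

```text
clock: 15.82
ee_pos: [0.5114, 0.0254, 0.0868]
eef_rot: [-90.0, 0.0, -63.0]
force: [-1.6, -1.2, 6.5]
gripper_width: 0.0005
```

Emit:
servo_tool(rows=[[[0, 0.15, 0], 0], [[0, 0.15, 0], 0], [[0, 0, 0], 0]])

```text
clock: 16.2
ee_pos: [0.5112, 0.0253, 0.084]
eef_rot: [-90.0, 0.0, -63.0]
force: [-3.0, -0.5, 11.7]
gripper_width: 0.0002
```

Emit:
servo_tool(rows=[[[0, 0.2, 0], 0], [[0, 0.2, 0], 0], [[0, 0.15, 0], 0], [[0, 0.1, 0], 0], [[0, 0, 0], 0]])

```text
clock: 16.82
ee_pos: [0.5109, 0.0252, 0.0773]
eef_rot: [-90.0, 0.0, -63.0]
force: [-4.2, -1.5, 7.3]
gripper_width: 0.0004
```

Emit:
servo_tool(rows=[[[0, 0.1, 0], 0], [[0, 0.1, 0], 0], [[0, 0, 0], 0]])

```text
clock: 17.2
ee_pos: [0.5112, 0.0249, 0.0767]
eef_rot: [-90.0, -0.0, -63.1]
force: [-6.7, -1.8, 27.3]
gripper_width: 0.0007
```

Emit:
servo_tool(rows=[[[0, -0.3, 0], 0], [[0, -0.4, 0], 0], [[0, -0.5, 0], 0], [[0, -0.6, 0], 0], [[0, -1, 0], 0], [[0, -3, 0], 0], [[0, -4, 0], 0], [[2, 0, 0], 0], [[5, 0, 3], 0], [[5, 0, 3], 0], [[3, 0, 2], 0], [[0, 0, 0], 0], [[0, 0, 0], 0]])

```text
clock: 18.82
ee_pos: [0.6499, -0.0713, 0.173]
eef_rot: [-90.0, 0.1, -63.0]
force: [-0.3, 0.3, 0.3]
gripper_width: 0.0004
```

```bash
python3 - <<'E'
from h import *
go(0,0,93)
from rig import imaging
t=imaging.read_camera("scene")
cv2.imwrite("pics/scene11.png",t["image"][:,:,::-1])
crop(t["image"],280,210,420,350,4,"pics/sc11.png")
a=np.load("scene8.npz")["image"].astype(int)[240:335,300:400];b=t["image"].astype(int)[240:335,300:400]
print("diff vs before press",np.abs(a-b).max(2).mean())
E
```

```text
t 18.82 stand mm [  80.7 -150. ] z 173.0 rot [-9.005e+01  5.000e-02 -6.300e+01] F [-0.3  0.3  0.3] w 0.0004 q [ -4.2  32.4   8.4 104.2  -6.5  43.8  34.6]
delta tool cm [-14.99   8.02  -8.06] spin 0.0
diff vs before press 2.4989473684210526
```

View pics/sc11.png

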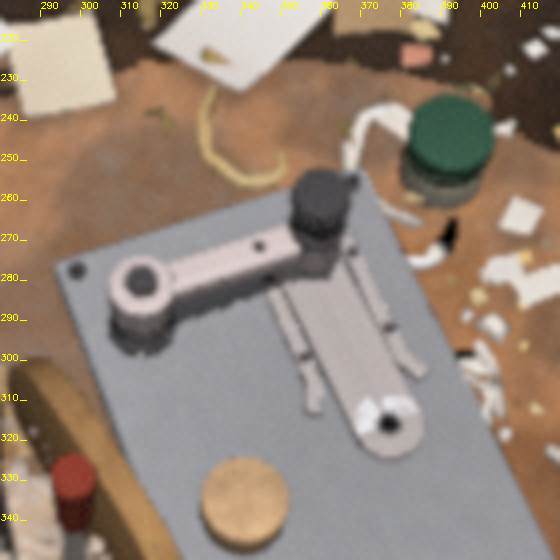

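View pics/scene11.png

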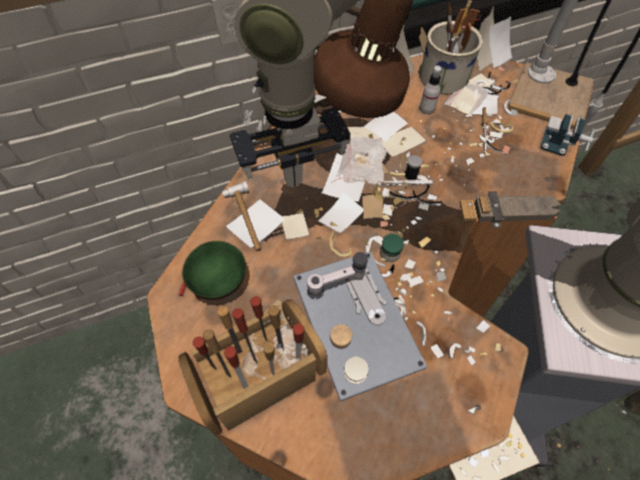

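```bash
python3 -c "
from rig import order
print(order.finish_job())"
```

```text
the job is handed in; nothing more can be done
None
```

The blank is marked and the job is handed in at about 19 s of robot time. The hand-in gives no verdict, so the results below come from my own force readings and pictures.

- **Blank:** I pushed it along the channel with the shut fingers until it met the stop at about 11 N. The picture shows no gap at the stop. The tail measured y ≈ 106 mm, against 107 mm when home.
- **Arm:** I swung it in until its stop pushed back at about 10 N. The fingers ended at y = -18 mm, about 2 mm short of my estimate of -16. My first camera estimate of the punch's position was also about 7 mm off in x. The column showed the same offset, so I took it as a reading error and relied on the stop force.
- **Punch:** Pressing rose to 11.7 N at about 9 mm, then fell to 7 N at about 15.7 mm, so it snapped. It bottomed at 27 N, and I let it rise.

In the last picture the cap is up, with the arm and blank where they were before the press. The bystanders look unmoved, and the wrist force is near zero with the robot clear of everything.

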